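# Step a stone slab under the pointer, then hold the spring brake wound to its stop

### The arm

A 6-joint arm with a two-finger parallel gripper is mounted at the origin on the work surface. World frame = base frame: x ahead of the robot, y to its left, z up, the work surface at z = 0. Lengths are in mm, angles in rad, forces in N, time in s.
With the tool pointing down it reaches from about 350 to 800 mm from the base axis. Payload 7.3 kg.
Tool frame: the origin (TCP) lies midway between the tips of the shut fingers; the grasp point (between the pads) lies grip_point_offset behind it (grip_point_offset is the distance from the TCP to the grasp point, in mm); z points along the fingers, y is the line along which they close (so a half turn about z gives the same grasp; the last joint's range is limited). The gripper opens to 85 mm and grips with 20 to 120 N. Pads are 22 mm wide; open, the fingers measure 114 mm over their backs; the gripper's body (76 mm by 85 mm) begins 54 mm behind the grasp point. The pads swing forward as they close: fully open they stand 13 mm farther back than shut.
Start: joints at [0.954, 0.342, 1.524, -0, 1.275, -0.146], TCP at [238.129, 467.909, 231.322] pointing down, gripper open.
Joint ranges: [-2.53, 2.53], [-0.77, 2.02], [0.04, 2.7], [-1, 4.14], [0.28, 2.66], [-3.11, 3.11]. Speed limits (rad/s): [2.57, 2.57, 3.14, 3.14, 3.14, 3.14].

### API

Orientations are given as a unit quaternion [x, y, z, w].
In Python, from bench import get_obs, camera, calibration, close_job, grip_point_offset gives the robot as it stands.
- The arm moves only by the shell command python3 -m handwheel 'ROWS' [FORCE]. ROWS is JSON, a list of rows, each an object of numbers: "jaw": the opening, from 0 (shut) to 1 (fully open); "x", "y", "z": the shift along the tool's x, y, z scaled (see below); "ax", "ay", "az": the turn, a rotation vector about the tool's x, y, z scaled (see below). A call has 1 to 12 rows; each row is the pose to reach, as a shift and turn from the pose commanded when the call began, along the tool's axes at that moment; what a row does not reach only later rows make up. The controller multiplies each number of a shift by 0.15 m and each number of a turn by 0.5 rad. A row lasts 1/10 s, in which the tool goes at most 50 mm and 8.59 degrees, less where a joint would pass 70% of its speed; a pose out of reach is approached as far as the arm can. A call with a number of a shift or a turn outside -1 to 1 is refused whole. A call with a gripper value outside its range is refused whole. The fingers move at their own pace and stop on an object; FORCE is the grip in N (left out, the last holds). Time passes only in rows, so rows that repeat a pose let the fingers close. It gives the time, the measured TCP pose, the force, the opening and the grip force at its end, in the units of the state.
- get_obs(): the state, without advancing time (a new reading comes with each control period).
- camera(name): name is "side" or "top" or "wrist"; returns the picture (420x560x3 uint8, blue, green, red); there is no depth.
- calibration(name): a dict with "vertical_fov" (degrees; the focal length in pixels is half the picture's height over the tangent of half this angle, whatever the lens; pixels are square), "cx", "cy" (the principal point, pixels), "origin" and "orientation" of the camera in the world; the wrist camera has in their place "tool_from_camera" (4x4, takes a point from camera to tool coordinates, whose origin is the TCP and whose axes are the flange's). Camera axes: x right, y up, looking along -z (the intrinsics and any distortion apply to the point x, -y, -z); pixel columns grow to the right and rows downward; lengths in mm; the calibration is good to about 2 mm. The wrist camera is an equidistant fisheye: a pixel r from the principal point sees the ray r / f radians off the axis. A picture is of the moment at which its call begins: read the wrist's pose just before it. calibration takes no time and is no camera call.
- close_job(): hands the job in; it is judged then, once.
The state is a dict: "time": time; "qpos": joint angles; "dq": joint speeds; "tau": joint torques, N m; "eef_pos": TCP position; "orientation": TCP orientation; "force": force on the tool from outside, world axes, zero at the start; "wrist_torque": the same for the moment, N m; "width": finger opening in mm; "gripper_force": force on a finger pad.
Only numpy, scipy, OpenCV 4.12 (cv2) and the standard library are available. Lean on these libraries where they do the work, as an engineer would, in place of code of your own. Each camera call takes 0.05 s, during which the arm holds its last target. There are 200 camera calls.

### The job

Using the black knob of the cross-slide, bring the red dot on the stone slab under the tip of the pointer and pause there for about a second, then bring the blue dot under the tip in the same way. Let go of the knob, leaving the blue dot under the pointer, and swing the brake arm by its orange handle forward against its spring all the way to its stop. Finish while still holding it there - it springs back if let go - and leave the jar, the rough stone and the specimen tray where they are.

Things in the scene. Friction and masses are not known exactly. Their poses are not given: they have to be found in the camera images.
- rig: Fixed grey base plate of the marking rig, 280 x 290 x 14 mm, origin at the centre of its underside on the table; its x axis points roughly away from the robot (yaw within 0.25 rad), y to the left, z up. At its far right corner (105, -128 mm) stands the pointer column, 155 mm high with its red clamp block; a thin rod slants down from it to the pointer tip. On its left side, on a tab out to y = 195 mm, sits the brake arm's pivot body.
- saddle (a joint): Lower slide, aluminium: carries everything above along the rig's x axis, value in m, -0.05 to 0.05, 0 = centred. Slides stiffly (about 2.5 N) and stays where left.
- stage (a joint): Upper slide, blue plate 130 x 130 mm (top 46 mm above the table) on the lower slide: moves along the rig's y axis, value in m, -0.05 to 0.05, 0 = centred. About 2.5 N, stays where left. On it a dark round chuck (diameter 100 mm) holds the pale stone slab with a dark brown rim, about 75 mm across, top 62 mm above the table. The chuck is set at any angle and stays so (too stiff to turn by chance).
- stage_knob (a point): Black upright cylinder with a silver band, diameter 24 mm, 44 mm tall, rigidly on the blue stage 100 mm from the chuck's centre on the side nearest the robot (rig -x). This point is the centre of its top, 90 mm above the table. Grip it or push it to move the stage; it keeps its orientation with the rig.
- red_mark (a point): Centre of the red dot (diameter 14 mm) on top of the slab, 64 mm above the table; moves with the stage.
- blue_mark (a point): Centre of the blue dot (diameter 14 mm) on top of the slab, 64 mm above the table; moves with the stage.
- pointer_tip (a point): Lower end of the thin yellow pointer tip, fixed to the rig above its origin, 71 mm above the table.
- brake_arm (a joint): Angle of the steel brake arm about its vertical pivot, in rad. 0 = at rest, arm pointing back towards the robot and outward to the left; grows clockwise seen from above as the handle is swung forward (away from the robot); 1.2 = hard stop. The spring needs about 2 N at the handle at the start and 7.5 N at the stop, and returns the arm to 0 when it is let go.
- brake_handle (a point): Orange upright round handle (solid brake_arm_c2) at the free end of the brake arm, diameter 18 mm, 62 mm tall. This point is the centre of its top, 104 mm above the table, 90 mm from the pivot axis. The arm's bar below it is 20 mm wide, its top 42 mm above the table. In the rig's axes the handle stands (-77, 196) mm from the rig's origin at rest and (15, 239) mm at the stop.
- brake_pivot (a point): On the vertical pivot axis of the brake arm, at the red pivot body left of the slides (rig 0, 150 mm), 36 mm above the table.
- grit_jar: Bystander: white closed jar, diameter 64 mm, 110 mm tall, origin at the centre of its underside.
- rough_stone: Bystander: dark rough stone, about 68 mm across and 37 mm high, origin at its underside.
- specimen_tray: Bystander: black open tray 100 x 130 x 22 mm with stones, origin at the centre of its underside.

How it is judged:
By the outcome, as a careful person would: the job done as asked, in the order asked, and still so for the second after the job is handed in, while the arm keeps its last pose, push and grip.
It also fails if it takes over 58 s, if anything falls off the work surface, if the arm or the gripper's body presses on something with over 40 N, if the wrist force passes 120 N, or if a joint passes its speed limit or range.

## Working session

There is one attempt and no reset: what is moved stays moved. The work goes in short steps, Python scripts to look and compute and a shell command to move; the robot and the scene stay as the last step left them, time stands still between calls to the robot, and variables do not carry over. Pictures are saved under pics/ and viewed, at most 10 in all, crops included, and the job is handed in when it is done.

```bash
mkdir -p pics; ls
python3 - <<'E'
from bench import *
import cv2
print(get_obs(), grip_point_offset)
for n in("top","side","wrist"):
    print(n,calibration(n))
a=camera("top");b=camera("side")
cv2.imwrite("pics/top0.png",a);cv2.imwrite("pics/side0.png",b)
E
```

```text
pics
{'time': 0.0, 'qpos': array([ 9.53996694e-01,  3.42736891e-01,  1.52504971e+00, -1.76895089e-05,
        1.27542092e+00, -1.45975160e-01]), 'dq': array([-0.00079687,  0.00020676, -0.00107321,  0.00023751,  0.00013511,
        0.00240168]), 'tau': array([-1.04120591e-03, -4.33671212e+01, -2.46010870e+01, -1.84161695e-04,
        7.70008599e-03,  6.58325959e-06]), 'eef_pos': array([237.87697099, 467.54172659, 230.60721345]), 'orientation': array([ 2.33241286e-01,  9.72418557e-01, -7.52564777e-04, -2.92680771e-04]), 'force': array([ 0.00934382, -0.60223653,  0.26041406]), 'wrist_torque': array([-0.03955539,  0.03186716, -0.00243533]), 'gripper_force': 0.0, 'width': 85.85722179615989} 18.700000000000003
top {'vertical_fov': 50.83001910712037, 'cx': 278.8004632877578, 'cy': 212.6637231108767, 'origin': array([ 324.9032509 ,   14.24487   , 1202.15481431]), 'orientation': array([-0.03843193,  0.04729545,  0.71187784, -0.69965425])}
side {'vertical_fov': 43.047239567326585, 'cx': 276.64179160478903, 'cy': 216.8507566747413, 'origin': array([-242.28800359, 1131.77086158, 1004.73401372]), 'orientation': array([-0.13163268,  0.44896363,  0.85013462, -0.24161047])}
wrist {'vertical_fov': 65.70646984690485, 'cx': 280.00419424922507, 'cy': 209.54461215090507, 'tool_from_camera': array([[ 1.17201705e-04,  9.57065144e-01,  2.89872898e-01,
         7.48568764e+01],
       [ 9.99999516e-01,  1.71021142e-04, -9.68976483e-04,
         1.36964410e-02],
       [-9.76948011e-04,  2.89872872e-01, -9.57064660e-01,
        -1.41947120e+02],
       [ 0.00000000e+00,  0.00000000e+00,  0.00000000e+00,
         1.00000000e+00]])}
```

View pics/top0.png

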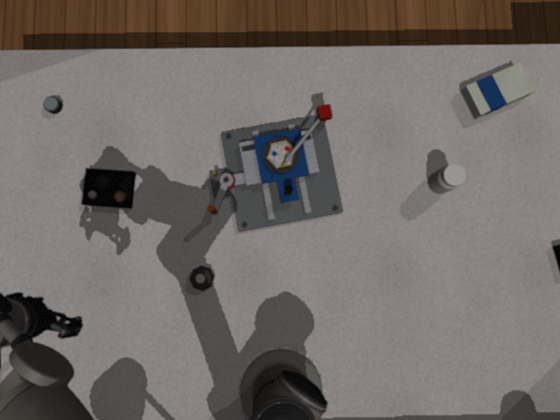

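View pics/side0.png

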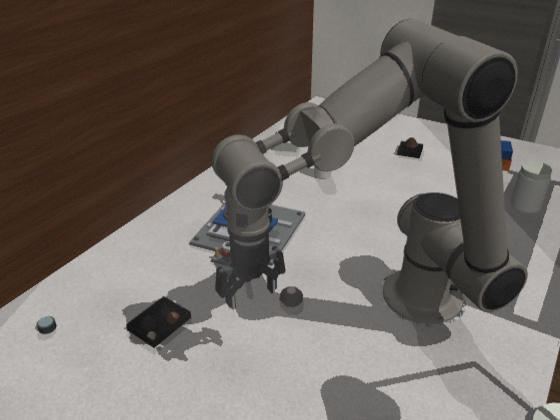

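Top view: the rig plate is around (282,175), with the slab at (280,155), knob at (288,188), pivot at (227,180) and orange handle at (212,209). The stone is at (202,278), the tray at (109,188) and the jar at (450,177). Next I'll enlarge the rig and write helpers.

```bash
cat > h.py <<'E'
import numpy as np, cv2
from bench import *
from scipy.spatial.transform import Rotation as R
def setup(n,o=None):
    c=calibration(n); f=210/np.tan(np.radians(c["vertical_fov"]/2))
    if n=="wrist":
        T=c["tool_from_camera"]; Rt=R.from_quat(o["orientation"]).as_matrix()
        return f,c["cx"],c["cy"],o["eef_pos"]+Rt@T[:3,3],Rt@T[:3,:3]
    return f,c["cx"],c["cy"],np.array(c["origin"]),R.from_quat(c["orientation"]).as_matrix()
def pix2w(n,u,v,z,o=None):
    f,cx,cy,p,M=setup(n,o); a,b=u-cx,v-cy
    if n=="wrist":
        r=np.hypot(a,b)+1e-9; t=r/f; d=np.array([a/r*np.sin(t),-b/r*np.sin(t),-np.cos(t)])
    else: d=np.array([a/f,-b/f,-1])
    d=M@d; return p+d*(z-p[2])/d[2]
def w2pix(n,P,o=None):
    f,cx,cy,p,M=setup(n,o); q=M.T@(np.array(P)-p); x,y,z=q[0],-q[1],-q[2]
    if n=="wrist":
        h=np.hypot(x,y); t=np.arctan2(h,z); return cx+f*t*x/h,cy+f*t*y/h
    return cx+f*x/z,cy+f*y/z
E
python3 - <<'E'
from h import *
a=cv2.imread("pics/top0.png")[85:240,190:350]
cv2.imwrite("pics/top0c.png",cv2.resize(a,(800,775)[:2] and (619,600),interpolation=cv2.INTER_CUBIC))
E
```

```text
(no output)
```

View pics/top0c.png

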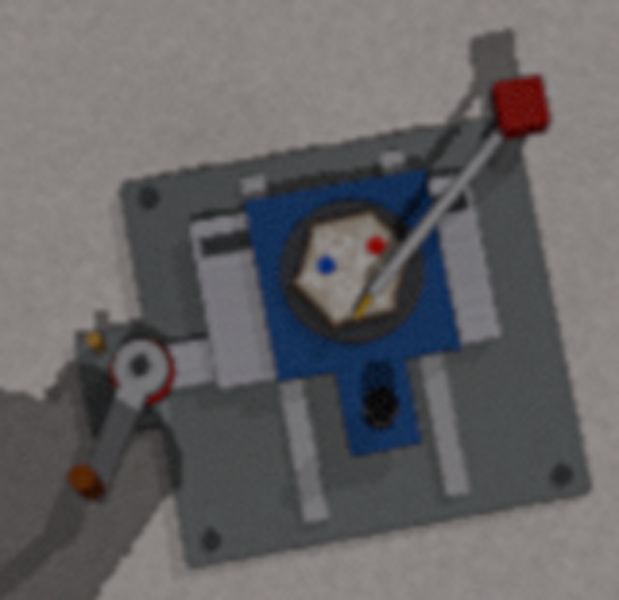

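Crop (scale 3.87): the red dot is at (376,245), blue at (326,264), tip at (360,314), knob top at about (380,407), handle at (86,480) and pivot at (140,366). The plate corners are at (122,185), (192,567) and (590,490).

Run:
```python
from h import *
s=600/155
g=lambda u,v,z:pix2w("top",190+(u+.5)/s-.5,85+(v+.5)/s-.5,z)
A,B,C=g(122,185,14),g(192,567,14),g(590,490,14)
print(np.linalg.norm(A-B),np.linalg.norm(B-C),(A+C)/2)
for e in (A-B, -np.cross([0,0,1],B-C)*1): print(np.arctan2(e[1],e[0]))
yaw=np.arctan2((A-B)[1],(A-B)[0])
P=dict(red=g(376,245,64),blue=g(326,264,64),tip=g(360,314,71),knob=g(380,407,90),handle=g(86,480,104),pivot=g(140,366,50))
o=P['tip']
for k,p in P.items():
    d=(p-o)[:2]; c,q=np.cos(yaw),np.sin(yaw); print(k,p.round(1),"rig",(c*d[0]+q*d[1]).round(1),(-q*d[0]+c*d[1]).round(1))
print("stone",pix2w("top",202,278,30),"tray",pix2w("top",109,188,15))
```

```text
278.57545496336803 283.4591224760924 [583.27132529 -10.13634234  14.        ]
0.1731371026559318
0.17497827714149677
red [635.5 -25.4  64. ] rig 46.7 -20.4
blue [622.7   8.9  64. ] rig 40.0 15.7
tip [586.  -13.4  71. ] rig 0.0 0.0
knob [518.8 -25.   90. ] rig -68.1 0.2
handle [471.6 166.6 104. ] rig -81.7 197.0
pivot [556.9 137.2  50. ] rig -2.7 153.4
stone [298.62821352 202.50399573  30.        ] tray [544.54618384 457.38973101  15.        ]
```

The measurements agree with the known geometry: the plate size is right, knob y matches tip y, and the pivot is at (0,150). Rig yaw is 0.174, with saddle at about +32 and stage at about 0. I'll now move over the knob with tool x along rig +x, so the wrist camera looks at the slab.

```bash
python3 -m handwheel '[{"jaw":1,"x":-0.632,"y":-0.415,"az":1},{"jaw":1,"x":-0.632,"y":-0.415,"az":1},{"jaw":1,"x":-0.632,"y":-0.415,"az":1},{"jaw":1,"x":-0.632,"y":-0.415,"az":1}]' 40
python3 -m handwheel '[{"jaw":1,"x":-0.754,"y":-0.062,"az":1},{"jaw":1,"x":-0.754,"y":-0.062,"az":1},{"jaw":1,"x":-0.754,"y":-0.062,"az":1},{"jaw":1,"x":-0.754,"y":-0.062,"az":1}]'
python3 -m handwheel '[{"jaw":1,"x":-0.691,"y":0.308,"az":1},{"jaw":1,"x":-0.691,"y":0.308,"az":1},{"jaw":1,"x":-0.691,"y":0.308,"az":1},{"jaw":1,"x":-0.691,"y":0.308,"az":1}]'
python3 -m handwheel '[{"jaw":1,"x":-0.459,"y":0.601,"az":1},{"jaw":1,"x":-0.459,"y":0.601,"az":1},{"jaw":1,"x":-0.459,"y":0.601,"az":1},{"jaw":1,"x":-0.459,"y":0.601,"az":1}]'
python3 -m handwheel '[{"jaw":1,"x":-0.114,"y":0.747,"az":1,"z":0.33},{"jaw":1,"x":-0.114,"y":0.747,"az":1,"z":0.33},{"jaw":1,"x":-0.114,"y":0.747,"az":1,"z":0.33},{"jaw":1,"x":-0.114,"y":0.747,"az":1,"z":0.33},{"jaw":1,"x":-0.114,"y":0.747,"az":1,"z":0.33},{"jaw":1,"x":-0.114,"y":0.747,"az":1,"z":0.33}]'
python3 - <<'E'
from h import *
o=get_obs(); print(o['time'],o['eef_pos'],o['orientation'],o['qpos'],o['force'])
np.save("pics/o1.npy",o,allow_pickle=True)
cv2.imwrite("pics/w1.png",camera("wrist"))
E
```

```text
0.1 [237.91135083 467.599156   230.69245722] [ 2.33251481e-01  9.72416193e-01 -6.46055348e-04 -2.75502256e-04] [ 9.53978040e-01  3.42666896e-01  1.52490951e+00  3.18436516e-05
  1.27542060e+00 -1.45987336e-01] [ 0.51129628  0.25117157 -0.65724477]invalid input
invalid input
invalid input
invalid input
invalid input
```

View pics/w1.png

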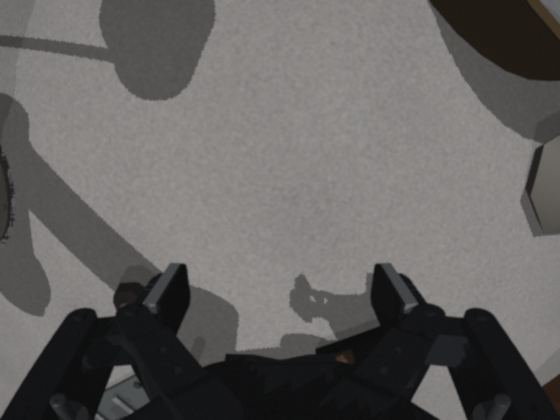

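The picture shows only the bare table: the moves were refused as "invalid input". I'll try rows with every key given.

```bash
python3 -m handwheel '[{"jaw":1,"x":-0.632,"y":-0.415,"z":0,"ax":0,"ay":0,"az":1},{"jaw":1,"x":-0.632,"y":-0.415,"z":0,"ax":0,"ay":0,"az":1},{"jaw":1,"x":-0.632,"y":-0.415,"z":0,"ax":0,"ay":0,"az":1},{"jaw":1,"x":-0.632,"y":-0.415,"z":0,"ax":0,"ay":0,"az":1}]' 40
```

```text
time: 0.55
eef_pos: [295.4, 367.5, 231.3]
orientation: [0.47, 0.883, -0.0, 0.0]
force: [0.4, 0.8, -0.3]
width: 85.3
gripper_force: 0.0
```

```bash
python3 -m handwheel '[{"jaw":1,"x":-0.754,"y":-0.062,"z":0,"ax":0,"ay":0,"az":1},{"jaw":1,"x":-0.754,"y":-0.062,"z":0,"ax":0,"ay":0,"az":1},{"jaw":1,"x":-0.754,"y":-0.062,"z":0,"ax":0,"ay":0,"az":1},{"jaw":1,"x":-0.754,"y":-0.062,"z":0,"ax":0,"ay":0,"az":1}]'
python3 -m handwheel '[{"jaw":1,"x":-0.691,"y":0.308,"z":0,"ax":0,"ay":0,"az":1},{"jaw":1,"x":-0.691,"y":0.308,"z":0,"ax":0,"ay":0,"az":1},{"jaw":1,"x":-0.691,"y":0.308,"z":0,"ax":0,"ay":0,"az":1},{"jaw":1,"x":-0.691,"y":0.308,"z":0,"ax":0,"ay":0,"az":1}]'
python3 -m handwheel '[{"jaw":1,"x":-0.459,"y":0.601,"z":0,"ax":0,"ay":0,"az":1},{"jaw":1,"x":-0.459,"y":0.601,"z":0,"ax":0,"ay":0,"az":1},{"jaw":1,"x":-0.459,"y":0.601,"z":0,"ax":0,"ay":0,"az":1},{"jaw":1,"x":-0.459,"y":0.601,"z":0,"ax":0,"ay":0,"az":1}]'
python3 -m handwheel '[{"jaw":1,"x":-0.114,"y":0.747,"z":0.33,"ax":0,"ay":0,"az":1},{"jaw":1,"x":-0.114,"y":0.747,"z":0.33,"ax":0,"ay":0,"az":1},{"jaw":1,"x":-0.114,"y":0.747,"z":0.33,"ax":0,"ay":0,"az":1},{"jaw":1,"x":-0.114,"y":0.747,"z":0.33,"ax":0,"ay":0,"az":1},{"jaw":1,"x":-0.114,"y":0.747,"z":0.33,"ax":0,"ay":0,"az":1},{"jaw":1,"x":-0.114,"y":0.747,"z":0.33,"ax":0,"ay":0,"az":1}]'
python3 - <<'E'
from h import *
o=get_obs(); print(o['time'],o['eef_pos'],o['orientation'],o['qpos'],o['force'])
np.save("pics/o1.npy",o,allow_pickle=True)
cv2.imwrite("pics/w2.png",camera("wrist"))
E
```

```text
time: 0.95
eef_pos: [351.5, 268.9, 231.2]
orientation: [0.674, 0.739, -0.0, 0.0]
force: [-0.2, -0.6, 0.1]
width: 85.7
gripper_force: 0.0
time: 1.35
eef_pos: [407.9, 170.3, 231.1]
orientation: [0.836, 0.549, -0.0, 0.0]
force: [-0.4, 0.5, 0.1]
width: 85.6
gripper_force: 0.0
time: 1.75
eef_pos: [464.0, 71.6, 230.9]
orientation: [0.946, 0.325, -0.0, 0.0]
force: [-0.7, 1.1, 0.1]
width: 85.4
gripper_force: 0.0
time: 2.35
eef_pos: [519.2, -24.4, 181.7]
orientation: [0.996, 0.086, -0.0, -0.0]
force: [0.5, -0.7, -0.4]
width: 85.3
gripper_force: 0.0
2.35 [519.19488543 -24.4205469  181.72660213] [ 9.96282726e-01  8.61434708e-02 -1.33985403e-04 -1.18871579e-04] [-1.94617687e-01  3.78496804e-01  1.61474499e+00  1.68981380e-04
  1.14867423e+00  1.20360864e+00] [ 0.5243117  -0.65252795 -0.39714028]
```

View pics/w2.png

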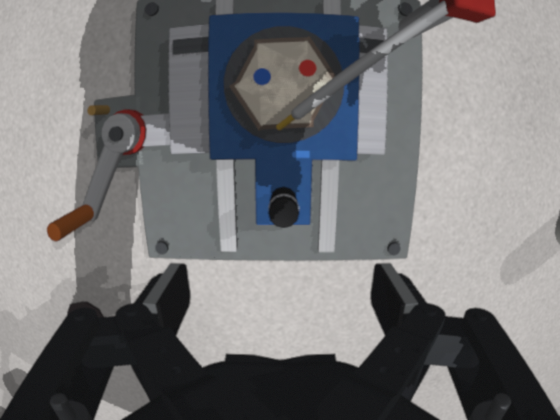

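The wrist view shows red at (308,68), blue at (262,76), the tip at about (280,128), the knob top at (285,213) and the handle top at (57,231). The knob is centred between the fingers.

Run:
```python
from h import *
o=np.load("pics/o1.npy",allow_pickle=True).item()
w=cv2.imread("pics/w2.png"); hsv=cv2.cvtColor(w,cv2.COLOR_BGR2HSV)
def cen(m,x0,x1,y0,y1):
    ys,xs=np.nonzero(m[y0:y1,x0:x1]); return xs.mean()+x0,ys.mean()+y0,len(xs)
H,S,V=cv2.split(hsv)
print("red",cen(((H<8)|(H>172))&(S>120)&(V>60),295,322,55,85),"blue",cen((H>100)&(H<130)&(S>110),250,275,64,90))
m=((H>15)&(H<35)&(S>120)).astype('uint8'); ys,xs=np.nonzero(m[100:150,260:310]); i=ys>=ys.max()-1; print("tip low end",xs[i]+260,ys[i]+100)
r=cen(((H<8)|(H>172))&(S>120)&(V>60),295,322,55,85);b=cen((H>100)&(H<130)&(S>110),250,275,64,90)
P=dict(red=pix2w("wrist",*r[:2],64,o),blue=pix2w("wrist",*b[:2],64,o),tip=pix2w("wrist",279,129,71,o),knob=pix2w("wrist",285,213,90,o),handle=pix2w("wrist",57,231,104,o))
c,q=np.cos(.174),np.sin(.174)
for k,p in P.items():
    d=(p-P['tip'])[:2]; print(k,p.round(1),(c*d[0]+q*d[1]).round(1),(-q*d[0]+c*d[1]).round(1))
M=R.from_quat(o['orientation']).as_matrix()
print("knob in tool",M.T@(P['knob']-o['eef_pos']))
cv2.imwrite("pics/w2c.png",cv2.resize(w[50:150,215:350],None,fx=5,fy=5,interpolation=cv2.INTER_CUBIC))
```

```text
red (np.float64(307.188679245283), np.float64(67.62264150943396), 212) blue (np.float64(261.59798994974875), np.float64(76.14070351758794), 199)
tip low end [277 278 279 280 281 282 278 279 280] [128 128 128 128 128 128 129 129 129]
red [631.7 -25.6  64. ] 49.2 -22.1
blue [618.7   8.4  64. ] 42.2 13.6
tip [579.5 -12.3  71. ] 0.0 0.0
knob [519.4 -27.4  90. ] -61.8 -4.5
handle [473.4 164.  104. ] -73.9 192.0
knob in tool [-0.26837279  2.96685438 91.72590295]
```

View pics/w2c.png

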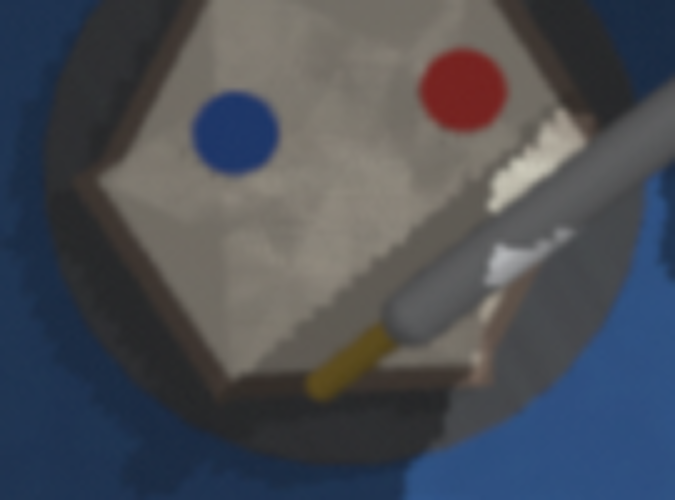

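The tip's lower end is at about (278.5,128.5), with both dots clear. The knob is within 3 mm of centre, so I'll descend and grip.

```bash
python3 -m handwheel '[{"jaw":1,"x":0,"y":0.013,"z":0.3,"ax":0,"ay":0,"az":0},{"jaw":1,"x":0,"y":0.013,"z":0.55,"ax":0,"ay":0,"az":0},{"jaw":1,"x":0,"y":0.013,"z":0.72,"ax":0,"ay":0,"az":0},{"jaw":1,"x":0,"y":0.013,"z":0.81,"ax":0,"ay":0,"az":0},{"jaw":1,"x":0,"y":0.013,"z":0.81,"ax":0,"ay":0,"az":0},{"jaw":0,"x":0,"y":0.013,"z":0.81,"ax":0,"ay":0,"az":0},{"jaw":0,"x":0,"y":0.013,"z":0.81,"ax":0,"ay":0,"az":0},{"jaw":0,"x":0,"y":0.013,"z":0.81,"ax":0,"ay":0,"az":0},{"jaw":0,"x":0,"y":0.013,"z":0.81,"ax":0,"ay":0,"az":0},{"jaw":0,"x":0,"y":0.013,"z":0.81,"ax":0,"ay":0,"az":0},{"jaw":0,"x":0,"y":0.013,"z":0.81,"ax":0,"ay":0,"az":0},{"jaw":0,"x":0,"y":0.013,"z":0.81,"ax":0,"ay":0,"az":0}]' 40
```

```text
time: 3.6
eef_pos: [520.1, -26.6, 61.1]
orientation: [0.996, 0.085, 0.001, 0.0]
force: [-1.4, 0.9, 6.5]
width: 22.6
gripper_force: 38.9
```

```bash
python3 -m handwheel '[{"jaw":0,"x":-0.04,"y":-0.02,"z":0,"ax":0,"ay":0,"az":0},{"jaw":0,"x":-0.08,"y":-0.04,"z":0,"ax":0,"ay":0,"az":0},{"jaw":0,"x":-0.12,"y":-0.06,"z":0,"ax":0,"ay":0,"az":0},{"jaw":0,"x":-0.16,"y":-0.08,"z":0,"ax":0,"ay":0,"az":0},{"jaw":0,"x":-0.2,"y":-0.1,"z":0,"ax":0,"ay":0,"az":0},{"jaw":0,"x":-0.24,"y":-0.12,"z":0,"ax":0,"ay":0,"az":0},{"jaw":0,"x":-0.28,"y":-0.14,"z":0,"ax":0,"ay":0,"az":0},{"jaw":0,"x":-0.31,"y":-0.14,"z":0,"ax":0,"ay":0,"az":0},{"jaw":0,"x":-0.31,"y":-0.14,"z":0,"ax":0,"ay":0,"az":0}]'
python3 - <<'E'
from h import *
o=get_obs(); np.save("pics/o3.npy",o,allow_pickle=True)
w=camera("wrist"); cv2.imwrite("pics/w3.png",w); t=camera("top"); cv2.imwrite("pics/t3.png",t)
u,v=map(int,w2pix("wrist",[582.5,-12.5,71],o)); print(u,v)
c1=cv2.resize(w[v-50:v+50,u-65:u+65],(780,600),interpolation=cv2.INTER_CUBIC); cv2.imwrite("pics/w3c.png",c1); print(u-65,v-50)
E
```

```text
time: 4.5
eef_pos: [469.9, -13.7, 61.1]
orientation: [0.996, 0.085, 0.0, 0.0]
force: [-0.0, -0.9, 9.3]
width: 22.9
gripper_force: 40.5
326 23Traceback (most recent call last):
  File "<stdin>", line 5, in <module>
cv2.error: OpenCV(4.12.0) /io/opencv/modules/imgproc/src/resize.cpp:4208: error: (-215:Assertion failed) !ssize.empty() in function 'resize'
```

Run:
```python
from h import *
w=cv2.imread("pics/w3.png"); cv2.imwrite("pics/w3c.png",cv2.resize(w[0:100,260:390],(780,600),interpolation=cv2.INTER_CUBIC))
```

```text
(no output)
```

View pics/w3c.png

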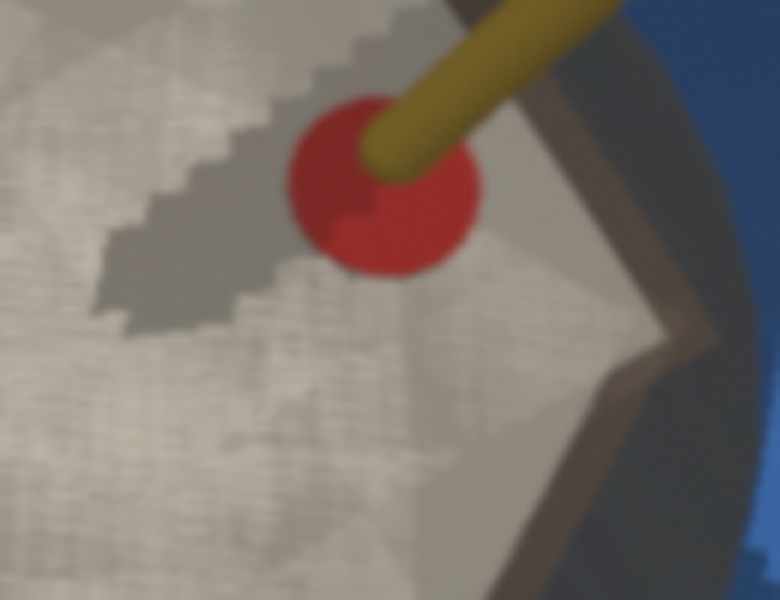

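The red dot is centred at (324.2,31) and the tip end at (325.8,25), so they nearly coincide. I'll work out the remaining offset with the heights taken into account, and cross-check with the top view.

Run:
```python
from h import *
o=np.load("pics/o3.npy",allow_pickle=True).item()
M=R.from_quat(o['orientation']).as_matrix()
d=pix2w("wrist",324.1,30.9,64,o)
for z in(71,73):
    t=pix2w("wrist",325.8,25,z,o); print(t,"tool-axis move of dot",(M.T@(t-d))[:2])
t=cv2.imread("pics/t3.png");u,v=map(int,w2pix("top",[583,-12,64])); print(u,v)
cv2.imwrite("pics/t3c.png",cv2.resize(t[v-25:v+25,u-33:u+33],(792,600),interpolation=cv2.INTER_CUBIC))
```

```text
[581.78757945 -12.28172873  71.        ] tool-axis move of dot [ 0.76389197 -0.21689097]
[581.17288649 -12.10427251  73.        ] tool-axis move of dot [ 0.19024739 -0.49554031]
282 167
```

View pics/t3c.png

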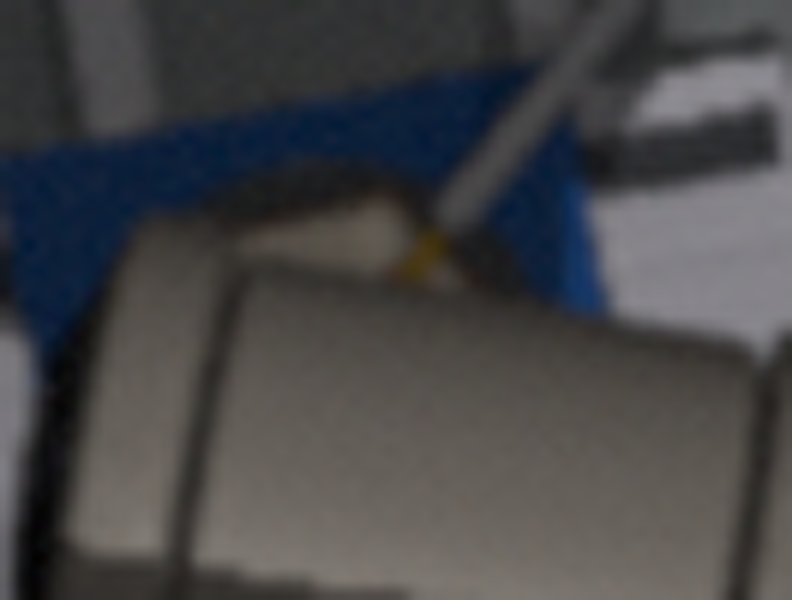

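The arm hides the dot in the top view. By the wrist view the offset is under 1 mm, so I'll nudge it, pause about 1.5 s, then move to blue at rig (+6.9,−36) mm from here and look.

```bash
python3 -m handwheel '[{"jaw":0,"x":0.003,"y":-0.002,"z":0,"ax":0,"ay":0,"az":0},{"jaw":0,"x":0.003,"y":-0.002,"z":0,"ax":0,"ay":0,"az":0},{"jaw":0,"x":0.003,"y":-0.002,"z":0,"ax":0,"ay":0,"az":0},{"jaw":0,"x":0.003,"y":-0.002,"z":0,"ax":0,"ay":0,"az":0},{"jaw":0,"x":0.003,"y":-0.002,"z":0,"ax":0,"ay":0,"az":0},{"jaw":0,"x":0.003,"y":-0.002,"z":0,"ax":0,"ay":0,"az":0},{"jaw":0,"x":0.003,"y":-0.002,"z":0,"ax":0,"ay":0,"az":0},{"jaw":0,"x":0.003,"y":-0.002,"z":0,"ax":0,"ay":0,"az":0},{"jaw":0,"x":0.003,"y":-0.002,"z":0,"ax":0,"ay":0,"az":0},{"jaw":0,"x":0.003,"y":-0.002,"z":0,"ax":0,"ay":0,"az":0},{"jaw":0,"x":0.003,"y":-0.002,"z":0,"ax":0,"ay":0,"az":0},{"jaw":0,"x":0.003,"y":-0.002,"z":0,"ax":0,"ay":0,"az":0}]'
python3 -m handwheel '[{"jaw":0,"x":0,"y":0,"z":0,"ax":0,"ay":0,"az":0},{"jaw":0,"x":0,"y":0,"z":0,"ax":0,"ay":0,"az":0},{"jaw":0,"x":0,"y":0,"z":0,"ax":0,"ay":0,"az":0},{"jaw":0,"x":0.007,"y":0.04,"z":0,"ax":0,"ay":0,"az":0},{"jaw":0,"x":0.015,"y":0.08,"z":0,"ax":0,"ay":0,"az":0},{"jaw":0,"x":0.023,"y":0.12,"z":0,"ax":0,"ay":0,"az":0},{"jaw":0,"x":0.03,"y":0.16,"z":0,"ax":0,"ay":0,"az":0},{"jaw":0,"x":0.04,"y":0.2,"z":0,"ax":0,"ay":0,"az":0},{"jaw":0,"x":0.046,"y":0.24,"z":0,"ax":0,"ay":0,"az":0},{"jaw":0,"x":0.046,"y":0.24,"z":0,"ax":0,"ay":0,"az":0},{"jaw":0,"x":0.046,"y":0.24,"z":0,"ax":0,"ay":0,"az":0}]'
python3 - <<'E'
from h import *
o=get_obs(); np.save("pics/o4.npy",o,allow_pickle=True)
w=camera("wrist"); cv2.imwrite("pics/w4.png",w)
u,v=map(int,w2pix("wrist",[581.5,-12.2,71],o)); print(u,v)
cv2.imwrite("pics/w4c.png",cv2.resize(w[0:100,u-65:u+65],(780,600),interpolation=cv2.INTER_CUBIC))
E
```

```text
time: 5.8
eef_pos: [470.1, -13.5, 61.1]
orientation: [0.996, 0.085, 0.0, 0.0]
force: [-1.1, -1.2, 10.4]
width: 22.9
gripper_force: 40.6
time: 6.9
eef_pos: [483.0, -47.8, 61.1]
orientation: [0.996, 0.085, -0.0, 0.0]
force: [-1.2, -2.6, 10.2]
width: 22.9
gripper_force: 40.6
236 41
```

View pics/w4c.png

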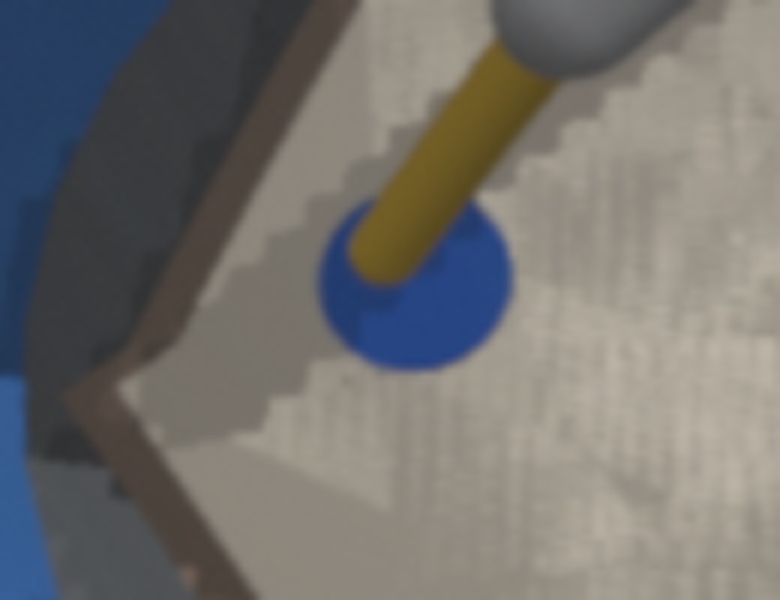

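The blue dot is centred at (240.2,46.7) and the tip end at (234.8,42), so a small correction remains.

Run:
```python
from h import *
o=np.load("pics/o4.npy",allow_pickle=True).item(); print(o['time'],get_obs()['time'])
M=R.from_quat(o['orientation']).as_matrix()
d=pix2w("wrist",240.2,46.7,64,o)
for z in(71,73):
    t=pix2w("wrist",234.8,42,z,o); print(t,"tool-axis move of dot",(M.T@(t-d))[:2])
```

```text
6.9 6.95
[581.3686922 -11.7077388  71.       ] tool-axis move of dot [ 0.6079552  -1.35173142]
[580.96120517 -12.05617491  73.        ] tool-axis move of dot [ 0.14693292 -1.07688058]
```

```bash
python3 -m handwheel '[{"jaw":0,"x":0.003,"y":-0.008,"z":0,"ax":0,"ay":0,"az":0},{"jaw":0,"x":0.003,"y":-0.008,"z":0,"ax":0,"ay":0,"az":0},{"jaw":0,"x":0.003,"y":-0.008,"z":0,"ax":0,"ay":0,"az":0},{"jaw":0,"x":0.003,"y":-0.008,"z":0,"ax":0,"ay":0,"az":0},{"jaw":0,"x":0.003,"y":-0.008,"z":0,"ax":0,"ay":0,"az":0},{"jaw":0,"x":0.003,"y":-0.008,"z":0,"ax":0,"ay":0,"az":0},{"jaw":0,"x":0.003,"y":-0.008,"z":0,"ax":0,"ay":0,"az":0},{"jaw":0,"x":0.003,"y":-0.008,"z":0,"ax":0,"ay":0,"az":0},{"jaw":0,"x":0.003,"y":-0.008,"z":0,"ax":0,"ay":0,"az":0},{"jaw":0,"x":0.003,"y":-0.008,"z":0,"ax":0,"ay":0,"az":0},{"jaw":0,"x":0.003,"y":-0.008,"z":0,"ax":0,"ay":0,"az":0},{"jaw":0,"x":0.003,"y":-0.008,"z":0,"ax":0,"ay":0,"az":0}]'
python3 -m handwheel '[{"jaw":0,"x":0,"y":0,"z":0,"ax":0,"ay":0,"az":0},{"jaw":0,"x":0,"y":0,"z":0,"ax":0,"ay":0,"az":0},{"jaw":0,"x":0,"y":0,"z":0,"ax":0,"ay":0,"az":0},{"jaw":0,"x":0,"y":0,"z":0,"ax":0,"ay":0,"az":0},{"jaw":1,"x":0,"y":0,"z":0,"ax":0,"ay":0,"az":0},{"jaw":1,"x":0,"y":0,"z":0,"ax":0,"ay":0,"az":0},{"jaw":1,"x":0,"y":0,"z":0,"ax":0,"ay":0,"az":0},{"jaw":1,"x":0,"y":0,"z":0,"ax":0,"ay":0,"az":0},{"jaw":1,"x":0,"y":0,"z":0,"ax":0,"ay":0,"az":0},{"jaw":1,"x":0,"y":0,"z":0,"ax":0,"ay":0,"az":0}]'
python3 - <<'E'
from h import *
o=get_obs(); np.save("pics/o5.npy",o,allow_pickle=True)
w=camera("wrist"); cv2.imwrite("pics/w5.png",w)
u,v=map(int,w2pix("wrist",[581.5,-12.2,71],o)); print(u,v,w2pix("wrist",[471.8,167.5,104],o))
a=cv2.resize(w[0:100,u-65:u+65],(520,400),interpolation=cv2.INTER_CUBIC); cv2.imwrite("pics/w5c.png",a); print(u-65)
E
```

```text
time: 8.15
eef_pos: [483.3, -46.5, 61.1]
orientation: [0.996, 0.085, -0.0, 0.0]
force: [-2.6, -3.2, 9.7]
width: 22.9
gripper_force: 40.6
time: 9.15
eef_pos: [483.8, -46.4, 60.2]
orientation: [0.996, 0.085, -0.0, -0.0]
force: [0.1, 0.0, 0.3]
width: 85.2
gripper_force: 0.0
239 43 (np.float64(-76.92854124938253), np.float64(239.52880337461033))
174
```

View pics/w5c.png

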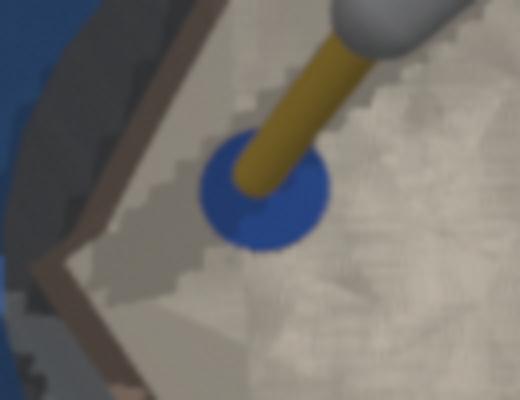

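Blue is at (240,47.5) and the tip at (238,43.5); allowing for parallax the error is under 1 mm, and the knob is released. Next I'll lift, go over to the handle, descend and grip.

```bash
python3 -m handwheel '[{"jaw":1,"x":0,"y":0,"z":-0.2,"ax":0,"ay":0,"az":0},{"jaw":1,"x":0,"y":0,"z":-0.5,"ax":0,"ay":0,"az":0},{"jaw":1,"x":0,"y":0,"z":-0.8,"ax":0,"ay":0,"az":0},{"jaw":1,"x":0.041,"y":-0.35,"z":-0.8,"ax":0,"ay":0,"az":0},{"jaw":1,"x":0.082,"y":-0.6,"z":-0.8,"ax":0,"ay":0,"az":0},{"jaw":1,"x":0.082,"y":-0.706,"z":-0.8,"ax":0,"ay":0,"az":0}]'
python3 -m handwheel '[{"jaw":1,"x":0.082,"y":-0.3,"z":0,"ax":0,"ay":0,"az":0},{"jaw":1,"x":0.082,"y":-0.55,"z":0,"ax":0,"ay":0,"az":0},{"jaw":1,"x":0.082,"y":-0.706,"z":0,"ax":0,"ay":0,"az":0},{"jaw":1,"x":0.082,"y":-0.706,"z":0,"ax":0,"ay":0,"az":0},{"jaw":1,"x":0.082,"y":-0.706,"z":0,"ax":0,"ay":0,"az":0}]'
python3 - <<'E'
from h import *
o=get_obs(); print(o['eef_pos']); w=camera("wrist"); cv2.imwrite("pics/w6.png",w)
H,S,V=cv2.split(cv2.cvtColor(w,cv2.COLOR_BGR2HSV))
m=((H>4)&(H<18)&(S>170)&(V>60)).astype('uint8')
n,l,st,c=cv2.connectedComponentsWithStats(m)
for i in range(1,n):
    if st[i,4]>60: print(st[i],c[i])
for z in (104,60): print(w2pix("wrist",[472.2,166.5,z],o))
E
```

```text
time: 9.8
eef_pos: [477.7, 62.7, 180.8]
orientation: [0.996, 0.086, 0.001, -0.0]
force: [0.4, -0.2, -0.5]
width: 85.4
gripper_force: 0.0
time: 10.3
eef_pos: [471.9, 166.5, 180.2]
orientation: [0.996, 0.086, -0.0, 0.0]
force: [0.5, -0.2, 0.1]
width: 85.3
gripper_force: 0.0
[471.94680331 166.50082073 180.19790682]
[265 190  22  40 663] [276.18702866 210.38763198]
(np.float64(281.1449236749119), np.float64(218.82197823323273))
(np.float64(280.96049745744483), np.float64(202.23739258189673))
```

The handle blob sits 3 mm further left than expected and agrees otherwise. Now I'll descend and grip.

```bash
python3 -m handwheel '[{"jaw":1,"x":0,"y":-0.02,"z":0.3,"ax":0,"ay":0,"az":0},{"jaw":1,"x":0,"y":-0.02,"z":0.55,"ax":0,"ay":0,"az":0},{"jaw":1,"x":0,"y":-0.02,"z":0.7,"ax":0,"ay":0,"az":0},{"jaw":1,"x":0,"y":-0.02,"z":0.76,"ax":0,"ay":0,"az":0},{"jaw":1,"x":0,"y":-0.02,"z":0.76,"ax":0,"ay":0,"az":0},{"jaw":0,"x":0,"y":-0.02,"z":0.76,"ax":0,"ay":0,"az":0},{"jaw":0,"x":0,"y":-0.02,"z":0.76,"ax":0,"ay":0,"az":0},{"jaw":0,"x":0,"y":-0.02,"z":0.76,"ax":0,"ay":0,"az":0},{"jaw":0,"x":0,"y":-0.02,"z":0.76,"ax":0,"ay":0,"az":0},{"jaw":0,"x":0,"y":-0.02,"z":0.76,"ax":0,"ay":0,"az":0},{"jaw":0,"x":0,"y":-0.02,"z":0.76,"ax":0,"ay":0,"az":0},{"jaw":0,"x":0,"y":-0.02,"z":0.76,"ax":0,"ay":0,"az":0}]' 60
```

```text
time: 11.55
eef_pos: [471.8, 169.5, 66.9]
orientation: [0.996, 0.085, 0.0, -0.0]
force: [-0.6, -0.5, 6.3]
width: 16.6
gripper_force: 58.3
```

Run:
```python
import numpy as np
from h import *
M=R.from_quat(get_obs()['orientation']).as_matrix()
a0=np.radians(158.5)
f=lambda q:np.array([90*np.cos(a0-q),90*np.sin(a0-q),0])
for q in np.r_[np.arange(.1,1.21,.1),1.22,1.24]: print(q.round(2),(M.T@(f(q)-f(0))/150)[:2].round(3))
```

```text
0.1 [ 0.034 -0.05 ]
0.2 [ 0.072 -0.096]
0.3 [ 0.115 -0.138]
0.4 [ 0.162 -0.175]
0.5 [ 0.212 -0.208]
0.6 [ 0.266 -0.235]
0.7 [ 0.321 -0.257]
0.8 [ 0.379 -0.273]
0.9 [ 0.438 -0.284]
1.0 [ 0.498 -0.288]
1.1 [ 0.558 -0.287]
1.2 [ 0.617 -0.279]
1.22 [ 0.629 -0.277]
1.24 [ 0.641 -0.274]
```

```bash
python3 -m handwheel '[{"jaw":0,"x":0.034,"y":-0.05,"z":0,"ax":0,"ay":0,"az":0},{"jaw":0,"x":0.072,"y":-0.096,"z":0,"ax":0,"ay":0,"az":0},{"jaw":0,"x":0.115,"y":-0.138,"z":0,"ax":0,"ay":0,"az":0},{"jaw":0,"x":0.162,"y":-0.175,"z":0,"ax":0,"ay":0,"az":0},{"jaw":0,"x":0.212,"y":-0.208,"z":0,"ax":0,"ay":0,"az":0},{"jaw":0,"x":0.266,"y":-0.235,"z":0,"ax":0,"ay":0,"az":0},{"jaw":0,"x":0.321,"y":-0.257,"z":0,"ax":0,"ay":0,"az":0},{"jaw":0,"x":0.379,"y":-0.273,"z":0,"ax":0,"ay":0,"az":0},{"jaw":0,"x":0.438,"y":-0.284,"z":0,"ax":0,"ay":0,"az":0},{"jaw":0,"x":0.498,"y":-0.288,"z":0,"ax":0,"ay":0,"az":0},{"jaw":0,"x":0.558,"y":-0.287,"z":0,"ax":0,"ay":0,"az":0},{"jaw":0,"x":0.558,"y":-0.287,"z":0,"ax":0,"ay":0,"az":0}]'
```

```text
time: 12.75
eef_pos: [546.1, 226.6, 66.6]
orientation: [0.996, 0.085, -0.001, -0.0]
force: [-5.7, 0.4, 8.5]
width: 16.5
gripper_force: 59.6
```

```bash
python3 -m handwheel '[{"jaw":0,"x":0.03,"y":0.003,"z":0,"ax":0,"ay":0,"az":0},{"jaw":0,"x":0.055,"y":0.008,"z":0,"ax":0,"ay":0,"az":0},{"jaw":0,"x":0.055,"y":0.008,"z":0,"ax":0,"ay":0,"az":0},{"jaw":0,"x":0.055,"y":0.008,"z":0,"ax":0,"ay":0,"az":0}]'
python3 -m handwheel '[{"jaw":0,"x":0.008,"y":0.002,"z":0,"ax":0,"ay":0,"az":0},{"jaw":0,"x":0.008,"y":0.002,"z":0,"ax":0,"ay":0,"az":0},{"jaw":0,"x":0.008,"y":0.002,"z":0,"ax":0,"ay":0,"az":0}]'
python3 -m handwheel '[{"jaw":0,"x":0.008,"y":0.002,"z":0,"ax":0,"ay":0,"az":0},{"jaw":0,"x":0.008,"y":0.002,"z":0,"ax":0,"ay":0,"az":0},{"jaw":0,"x":0.008,"y":0.002,"z":0,"ax":0,"ay":0,"az":0}]'
```

```text
time: 13.15
eef_pos: [553.4, 227.5, 66.6]
orientation: [0.996, 0.085, -0.002, -0.001]
force: [-6.5, 4.0, 6.5]
width: 16.6
gripper_force: 59.5
time: 13.45
eef_pos: [554.1, 227.5, 66.6]
orientation: [0.996, 0.085, -0.002, -0.001]
force: [-7.7, 3.9, 7.5]
width: 16.7
gripper_force: 59.6
time: 13.75
eef_pos: [554.8, 227.6, 66.6]
orientation: [0.996, 0.085, -0.002, -0.001]
force: [-9.8, 5.0, 8.6]
width: 16.5
gripper_force: 59.8
```

```bash
python3 -m handwheel '[{"jaw":0,"x":0.015,"y":0.002,"z":0,"ax":0,"ay":0,"az":0},{"jaw":0,"x":0.015,"y":0.002,"z":0,"ax":0,"ay":0,"az":0},{"jaw":0,"x":0.015,"y":0.002,"z":0,"ax":0,"ay":0,"az":0},{"jaw":0,"x":0.015,"y":0.002,"z":0,"ax":0,"ay":0,"az":0}]'
python3 -m handwheel '[{"jaw":0,"x":0.015,"y":0.002,"z":0,"ax":0,"ay":0,"az":0},{"jaw":0,"x":0.015,"y":0.002,"z":0,"ax":0,"ay":0,"az":0},{"jaw":0,"x":0.015,"y":0.002,"z":0,"ax":0,"ay":0,"az":0},{"jaw":0,"x":0.015,"y":0.002,"z":0,"ax":0,"ay":0,"az":0}]'
```

```text
time: 14.15
eef_pos: [556.2, 227.7, 66.5]
orientation: [0.996, 0.085, -0.003, -0.001]
force: [-13.4, 5.3, 11.6]
width: 16.8
gripper_force: 59.9
time: 14.55
eef_pos: [560.1, 227.9, 66.6]
orientation: [0.996, 0.085, -0.002, -0.001]
force: [-8.2, 5.2, 7.2]
width: 16.7
gripper_force: 59.5
```

The force dropped while the tool advanced 4 mm, so either the stop was only now reached or the pads slid. I'll check numerically where the handle stands.

Run:
```python
from h import *
o=get_obs(); M=R.from_quat(o['orientation']).as_matrix()
for n in("wrist","side","top"):
    w=camera(n); cv2.imwrite(f"pics/{n}7.png",w)
    H,S,V=cv2.split(cv2.cvtColor(w,cv2.COLOR_BGR2HSV))
    m=((H>4)&(H<18)&(S>150)&(V>40)).astype('uint8')
    k,l,st,c=cv2.connectedComponentsWithStats(m)
    print(n,[(st[i].tolist(),c[i].round(1).tolist()) for i in range(1,k) if st[i,4]>12 and (n!="side" or 150<c[i][0]<330)])
    for dx in(-10,0): 
        p=o['eef_pos']+M@[dx,0,0]; print("  pred dx",dx,[np.round(w2pix(n,[p[0],p[1],z],o),1).tolist() for z in(104,90,60,42)])
    print("  pred stop",[np.round(w2pix(n,[554.9,226.5,z],o),1).tolist() for z in(104,90,60,42)])
```

```text
wrist [([389, 236, 8, 15, 22], [393.8, 244.1]), ([259, 248, 43, 93, 3110], [280.0, 296.5])]
  pred dx -10 [[281.7, 332.3], [281.6, 312.7], [281.5, 279.7], [281.5, 264.3]]
  pred dx 0 [[281.8, 312.3], [281.7, 293.6], [281.6, 262.5], [281.5, 248.3]]
  pred stop [[282.9, 323.3], [282.7, 304.0], [282.4, 271.9], [282.3, 257.0]]
side [([222, 3, 8, 6, 13], [226.0, 5.4]), ([165, 6, 11, 8, 18], [169.4, 8.9]), ([207, 6, 13, 6, 29], [213.6, 8.8]), ([147, 13, 11, 6, 15], [151.3, 15.7]), ([213, 13, 10, 10, 28], [217.5, 17.0]), ([199, 15, 13, 10, 34], [204.9, 20.2]), ([148, 31, 8, 9, 28], [150.9, 34.7]), ([220, 39, 9, 6, 16], [224.4, 41.4]), ([147, 42, 9, 5, 14], [151.6, 44.0]), ([195, 47, 8, 7, 14], [197.6, 50.1]), ([165, 67, 5, 9, 14], [167.0, 70.6]), ([149, 73, 6, 11, 19], [150.8, 78.6])]
  pred dx -10 [[209.7, 244.8], [210.1, 248.8], [210.9, 257.1], [211.4, 262.1]]
  pred dx 0 [[206.5, 244.0], [206.9, 248.0], [207.8, 256.3], [208.3, 261.3]]
  pred stop [[208.3, 244.3], [208.7, 248.3], [209.5, 256.7], [210.0, 261.6]]
top [([412, 1, 148, 43, 1377], [508.8, 28.4]), ([436, 29, 6, 10, 20], [438.4, 34.4]), ([448, 29, 12, 9, 34], [453.7, 32.7]), ([462, 29, 11, 11, 26], [466.1, 34.1]), ([209, 30, 178, 17, 990], [295.9, 39.4]), ([313, 31, 15, 9, 43], [319.7, 34.6]), ([386, 30, 31, 15, 165], [400.0, 37.7]), ([23, 32, 114, 17, 716], [77.8, 41.5]), ([133, 32, 7, 5, 13], [135.5, 34.1]), ([136, 32, 78, 15, 352], [173.9, 41.5]), ([174, 32, 18, 8, 36], [182.6, 34.6]), ([239, 35, 4, 7, 14], [240.5, 38.4]), ([294, 34, 10, 5, 17], [298.4, 37.1]), ([131, 43, 10, 4, 19], [135.4, 44.9])]
  pred dx -10 [[188.2, 178.1], [189.2, 179.2], [191.4, 181.4], [192.6, 182.7]]
  pred dx 0 [[187.5, 174.3], [188.6, 175.4], [190.8, 177.7], [192.0, 179.1]]
  pred stop [[188.0, 176.3], [189.1, 177.4], [191.3, 179.7], [192.5, 181.0]]
```

The handle's rim in the wrist view (row 340) puts its centre 5 mm behind the TCP, at x≈555, which is the predicted stop position. So the 13 N was against the stop, and the pads then slid a little. I'll tighten the grip and press lightly again.

```bash
python3 -m handwheel '[{"jaw":0,"x":0,"y":0,"z":0,"ax":0,"ay":0,"az":0},{"jaw":0,"x":0,"y":0,"z":0,"ax":0,"ay":0,"az":0},{"jaw":0,"x":0,"y":0,"z":0,"ax":0,"ay":0,"az":0},{"jaw":0,"x":0.007,"y":0,"z":0,"ax":0,"ay":0,"az":0},{"jaw":0,"x":0.007,"y":0,"z":0,"ax":0,"ay":0,"az":0},{"jaw":0,"x":0.007,"y":0,"z":0,"ax":0,"ay":0,"az":0}]' 115
python3 -m handwheel '[{"jaw":0,"x":0.007,"y":0,"z":0,"ax":0,"ay":0,"az":0},{"jaw":0,"x":0.007,"y":0,"z":0,"ax":0,"ay":0,"az":0},{"jaw":0,"x":0.007,"y":0,"z":0,"ax":0,"ay":0,"az":0}]'
```

```text
time: 15.3
eef_pos: [560.8, 227.9, 66.7]
orientation: [0.996, 0.085, -0.002, -0.001]
force: [-8.1, 3.6, 8.6]
width: 15.4
gripper_force: 111.9
time: 15.6
eef_pos: [561.4, 227.9, 66.7]
orientation: [0.996, 0.085, -0.003, -0.001]
force: [-9.4, 4.0, 9.5]
width: 15.8
gripper_force: 112.0
```

```bash
python3 -m handwheel '[{"jaw":0,"x":0.01,"y":0,"z":0,"ax":0,"ay":0,"az":0},{"jaw":0,"x":0.02,"y":0,"z":0,"ax":0,"ay":0,"az":0},{"jaw":0,"x":0.02,"y":0,"z":0,"ax":0,"ay":0,"az":0},{"jaw":0,"x":0.02,"y":0,"z":0,"ax":0,"ay":0,"az":0}]'
python3 -m handwheel '[{"jaw":0,"x":0,"y":0,"z":0,"ax":0,"ay":0,"az":0},{"jaw":0,"x":0,"y":0,"z":0,"ax":0,"ay":0,"az":0},{"jaw":0,"x":0,"y":0,"z":0,"ax":0,"ay":0,"az":0},{"jaw":0,"x":0,"y":0,"z":0,"ax":0,"ay":0,"az":0},{"jaw":0,"x":0,"y":0,"z":0,"ax":0,"ay":0,"az":0},{"jaw":0,"x":0,"y":0,"z":0,"ax":0,"ay":0,"az":0},{"jaw":0,"x":0,"y":0,"z":0,"ax":0,"ay":0,"az":0},{"jaw":0,"x":0,"y":0,"z":0,"ax":0,"ay":0,"az":0},{"jaw":0,"x":0,"y":0,"z":0,"ax":0,"ay":0,"az":0},{"jaw":0,"x":0,"y":0,"z":0,"ax":0,"ay":0,"az":0}]'
python3 - <<'E'
from h import *
o=get_obs(); M=R.from_quat(o['orientation']).as_matrix()
w=camera("wrist"); cv2.imwrite("pics/wrist8.png",w)
H,S,V=cv2.split(cv2.cvtColor(w,cv2.COLOR_BGR2HSV))
k,l,st,c=cv2.connectedComponentsWithStats(((H>4)&(H<18)&(S>150)&(V>40)).astype('uint8'))
i=st[1:,4].argmax()+1; print(st[i],c[i]); b=st[i,1]+st[i,3]-.5
for d in np.arange(-12,1): 
    p=o['eef_pos']+M@[d,0,0]; q=o['eef_pos']+M@[d-9,0,0]; print(d,round(w2pix("wrist",[q[0],q[1],104],o)[1],1),b,p[:2].round(1))
# blue dot / tip visible?
print(w2pix("wrist",[581.5,-12.2,71],o))
m=((H>100)&(H<130)&(S>110)).astype('uint8');k,l,st,c=cv2.connectedComponentsWithStats(m);print([(s.tolist()) for s in st[1:] if s[4]>200])
E
```

```text
time: 16.0
eef_pos: [562.2, 228.0, 66.6]
orientation: [0.996, 0.085, -0.005, -0.0]
force: [-17.7, 1.9, 14.9]
width: 15.4
gripper_force: 112.6
time: 17.0
eef_pos: [562.2, 227.9, 66.5]
orientation: [0.996, 0.085, -0.005, -0.0]
force: [-18.5, 1.7, 14.5]
width: 15.5
gripper_force: 112.6
[ 261  248   39   93 3036] [280.07575758 296.26482213]
-12 352.6 340.5 [550.4 225.9]
-11 350.9 340.5 [551.4 226.1]
-10 349.2 340.5 [552.3 226.2]
-9 347.4 340.5 [553.3 226.4]
-8 345.7 340.5 [554.3 226.6]
-7 343.9 340.5 [555.3 226.8]
-6 342.1 340.5 [556.3 226.9]
-5 340.3 340.5 [557.3 227.1]
-4 338.4 340.5 [558.3 227.3]
-3 336.6 340.5 [559.2 227.4]
-2 334.7 340.5 [560.2 227.6]
-1 332.8 340.5 [561.2 227.8]
0 330.9 340.5 [562.2 227.9]
(np.float64(597.5820157554139), np.float64(276.803607550199))
[[511, 187, 49, 193, 4246]]
```

The push holds steady at 18 N without creeping, well above the 7.5 N spring, so the arm is firmly on its stop and the handle is gripped. I'm handing in.

```bash
python3 -c "
from bench import *
print(close_job())"
```

```text
the job is handed in; nothing more can be done
None
```

I brought the red dot and then the blue dot under the tip, each within about 1 mm by the wrist camera and held for over a second. I then released the knob with blue still there and handed the job in at about 17 s, holding the brake arm on its stop at a steady 18 N; the jar, stone and tray were never approached, though I took no final picture of them or of the blue dot.

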